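# Turn over the gel trays and reject the one without its boss

### The arm

A 6-joint arm with a two-finger parallel gripper is mounted at the origin on the work surface. World frame = base frame: x ahead of the robot, y to its left, z up, the work surface at z = 0. Lengths are in m, angles in degrees, forces in N, time in s.
With the tool pointing down it reaches from about 0.375 to 0.9 m from the base axis. Payload 3.1 kg.
Tool frame: the origin (TCP) lies at the very end of the fingers, on their centre line; the grasp point (between the pads) lies 19 mm behind it; z points along the fingers, y is the line along which they close (so a half turn about z gives the same grasp; the last joint's range is limited). The gripper opens to 87 mm and grips with 3 to 60 N. Pads are 19 mm wide; open, the fingers measure 117 mm over their backs; the gripper's body (75 mm by 190 mm) begins 51 mm behind the grasp point.
Start: joints at [65.346, 30.224, 82.088, -0, 67.689, -10.227], TCP at [0.156, 0.605, 0.223] pointing down, gripper open.
Joint ranges: [-176.69, 176.69], [-43.24, 126.21], [12.49, 139.97], [-82, 262], [0, 151.66], [-163.58, 163.58]. Speed limits (degrees/s): [159.86, 159.86, 180, 180, 180, 180].

### API

Orientations are given as a 3x3 rotation matrix whose columns are the frame's x, y, z axes.
In Python, from rig import bot, imaging gives the robot as it stands.
- The arm moves only by the tool drive_tool, never from a script. Its argument "deltas" is text: rows parted by semicolons, each of 5 numbers parted by spaces: the finger opening in mm, from 0 to 87, then the shift along the world's x, y, z in mm, then the turn about the world's z in rad. In form: jaw dx dy dz twist; .... A call has 1 to 12 rows; each row is the pose to reach, as a shift and turn from the pose commanded when the call began; what a row does not reach only later rows make up. A row lasts 1/10 s, in which the tool goes at most 50 mm and 8.59 degrees, less where a joint would pass 70% of its speed; a pose out of reach is approached as far as the arm can. A call with a gripper value outside its range is refused whole. The fingers move at their own pace and stop on an object; the grip force is fixed at half the most. Time passes only in rows, so rows that repeat a pose let the fingers close. It gives the time, the measured TCP pose, the force, the opening and the grip force at its end, in the units of the state.
- bot.read_state(): the state, without advancing time (a new reading comes with each control period).
- imaging.capture(name): name is "scene" or "top" or "wrist"; returns the picture (480x640x3 uint8, red, green, blue); there is no depth.
- imaging.camera_model(name): a dict with "fx", "fy", "cx", "cy" (pixels), "T" (4x4, takes a point from camera to world coordinates). Camera axes: x right, y down, z forward; pixel columns grow to the right and rows downward; lengths in m; the calibration is good to about 2 mm. A picture is of the moment at which its call begins: read the wrist's pose just before it. camera_model takes no time and is no camera call; for the wrist camera it gives the pose at the moment of the call.
- bot.hand_in(): hands the job in; it is judged then, once.
The state is a dict: "time_s": time; "joint_positions": joint angles; "qvel": joint speeds; "tau": joint torques, N m; "position": TCP position; "tcp_rot": TCP orientation; "force": force on the tool from outside, world axes, zero at the start; "moment": the same for the moment, N m; "opening": opening from 0.0 (shut) to 1.0 (fully open); "grasp_force": force on a finger pad.
Only numpy, scipy, OpenCV 4.12 (cv2) and the standard library are available. Lean on these libraries where they do the work, as an engineer would, in place of code of your own. Each camera call takes 0.05 s, during which the arm holds its last target. There are 200 camera calls.

### The job

The washed purple gel trays lean in a row on the drying stand, their undersides hidden. Turn each one over to look at its underside: those that have the orange boss must end up leaning on the far face of the stand, lower end on the ledge and underside outward, and the one whose boss is missing goes into the red bin after it has been turned over. Leave the white beaker and the tip box where they are.

Things in the scene. Friction and masses are not known exactly. Their poses are not given: they have to be found in the camera images.
- tray_a_mid (a point): Purple gel tray, a flat-sided box 110 (own x) x 52 (own y) x 24 mm (own z, out of its top), 0.12 kg; this point is its centre. Starts leaning on the stand's near face, top outward, own x up the slope, lower end on the ledge, upper 40 mm standing free past the ridge. Sound: an orange boss 24 mm across, 9 tall, at x = -18, in the 12 mm deep recess underneath. All look alike until turned over.
- tray_b_mid (a point): Purple gel tray, a flat-sided box 110 (own x) x 52 (own y) x 24 mm (own z, out of its top), 0.12 kg; this point is its centre. Starts leaning on the stand's near face, top outward, own x up the slope, lower end on the ledge, upper 40 mm standing free past the ridge. Sound: an orange boss 24 mm across, 9 tall, at x = -18, in the 12 mm deep recess underneath. All look alike until turned over.
- tray_c_mid (a point): Purple gel tray, a flat-sided box 110 (own x) x 52 (own y) x 24 mm (own z, out of its top), 0.12 kg; this point is its centre. Starts leaning on the stand's near face, top outward, own x up the slope, lower end on the ledge, upper 40 mm standing free past the ridge. Faulty: only a dark round mark where the orange boss should be in the recess of its underside. All look alike until turned over.
- stand: White fixed A-frame stand, 170 deep (own x, away from robot) x 360 wide (own y) mm; origin: centre of its underside. Near and far faces mirror each other: from x = -/+52, z = 22 mm each rises at 50 degrees for 70 mm to a ridge at x = -/+7, z = 76. At the foot of each a ledge stands 26 mm out, square to the face. Trays: lanes at about y = -105, 0, 105.
- stand_near (a point): Where the centre of a tray leaning on the near face in the middle lane lies: stand x = -26, y = 0, z = 72 mm (55 mm up the slope from the ledge, 12 mm out from the face). Same axes as the stand.
- stand_far (a point): The same on the far face: stand x = +26, y = 0, z = 72 mm. A tray may stand anywhere along the 340 mm wide face. Trays on both faces of one lane would collide above the ridge.
- bin: Red open reject bin, fixed, 180 (own x) x 160 (own y) x 65 mm tall, walls and floor 4 mm. Origin: centre of its underside. It stands to the left or to the right of the stand; a grey gel box about 60 mm tall takes the other side.
- beaker_mid (a point): Empty white plastic beaker, 84 mm across at the rim, 95 mm tall; centre. Not to be disturbed.
- tip_box_mid (a point): White pipette-tip box with blue tips, 120 x 85 x 58 mm; point 25 mm above the bench on its middle. Not to be disturbed.
Not all that is in view belongs to the job. Leave any grey look-alike of the part that bears tray_b_mid alone.

How it is judged:
By the outcome, as a careful person would: the job done as asked, in the order asked, and still so for the second after the job is handed in, with the robot touching nothing.
It also fails if it takes over 72 s, if anything falls off the work surface, if the arm or the gripper's body presses on something with over 40 N, if the wrist force passes 120 N, or if a joint passes its speed limit or range.

## Working session

There is one attempt and no reset: what is moved stays moved. The work goes in short steps, Python scripts to look and compute and a tool call to move; the robot and the scene stay as the last step left them, time stands still between calls to the robot, and variables do not carry over. Pictures are saved under pics/ and viewed, at most 10 in all, crops included, and the job is handed in when it is done.

Besides the shell and the picture viewer there is one more tool, called as name(argument=value, ...) on one line, values as JSON. drive_tool: Moves the arm, as the interface text tells. Its arguments: {"type":"object","properties":{"deltas":{"type":"string"}},"required":["deltas"]}

```bash
mkdir -p pics; ls
python3 - <<'E'
from rig import bot, imaging
import cv2, numpy as np, pickle
d={}
for n in ("top","scene"):
    im=imaging.capture(n); m=imaging.camera_model(n); d[n]=(im,m)
    cv2.imwrite(f"pics/{n}0.png",im[:,:,::-1]); print(n,m["fx"],m["cx"],m["cy"],np.round(m["T"],3).tolist())
pickle.dump(d,open("d0.pkl","wb"))
s=bot.read_state(); print(np.round(s["tcp_rot"],3).tolist(),s["time_s"])
E
```

```text
pics
top 522.2321042534 321.23041230861304 242.94045145027283 [[0.026, -0.993, 0.114, 0.389], [-1.0, -0.025, 0.006, -0.004], [-0.003, -0.114, -0.993, 1.114], [0.0, 0.0, 0.0, 1.0]]
scene 438.7106128065317 318.1298924021715 238.6964325929227 [[-0.297, 0.808, -0.509, 0.959], [0.955, 0.255, -0.152, 0.124], [0.007, -0.531, -0.847, 0.828], [0.0, 0.0, 0.0, 1.0]]
[[-0.968, 0.249, -0.001], [0.249, 0.968, -0.002], [0.0, -0.002, -1.0]] 0.1
```

View pics/top0.png

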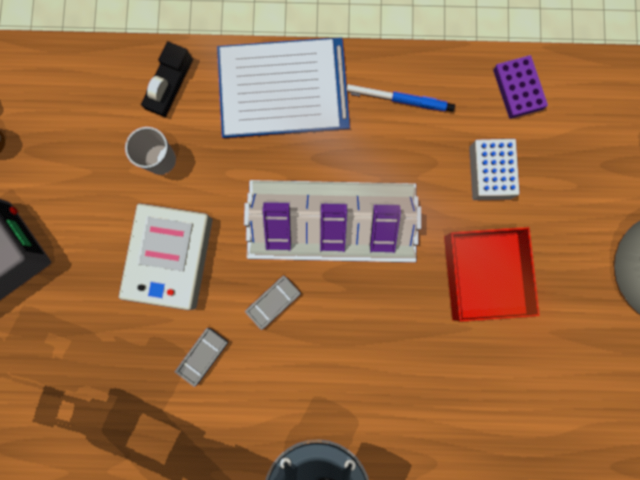

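View pics/scene0.png

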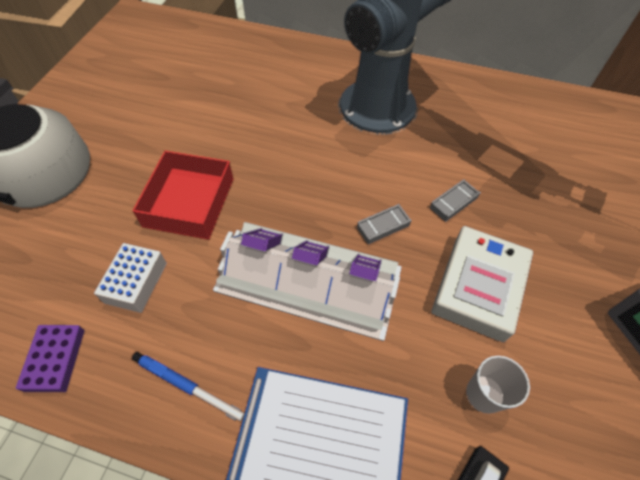

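```bash
cat > h.py <<'E'
import cv2, numpy as np
def cast(m,px,z):
    px=np.atleast_2d(px).astype(float); T=np.array(m["T"])
    r=np.c_[(px[:,0]-m["cx"])/m["fx"],(px[:,1]-m["cy"])/m["fy"],np.ones(len(px))]@T[:3,:3].T
    return T[:3,3]+r*((z-T[2,3])/r[:,2])[:,None]
def purple(im):
    h=cv2.cvtColor(im,cv2.COLOR_RGB2HSV); return cv2.inRange(h,(125,110,40),(150,255,255))
def red(im):
    h=cv2.cvtColor(im,cv2.COLOR_RGB2HSV); return cv2.inRange(h,(0,170,60),(6,255,255))|cv2.inRange(h,(172,170,60),(180,255,255))
def blobs(mask,a=200):
    c,_=cv2.findContours(mask,cv2.RETR_EXTERNAL,cv2.CHAIN_APPROX_NONE); return [x for x in c if cv2.contourArea(x)>a]
E
python3 - <<'E'
from h import *
import pickle
im,m=pickle.load(open("d0.pkl","rb"))["top"]
mk=cv2.morphologyEx(purple(im),cv2.MORPH_CLOSE,np.ones((5,5)))
for c in blobs(mk):
    b=cv2.boxPoints(cv2.minAreaRect(c)); b=b[np.argsort(b[:,1])]
    up,lo=b[:2].mean(0),b[2:].mean(0)
    U=cast(m,b[:2],.1064);L=cast(m,b[2:],.0376)
    print("purple",cv2.boundingRect(c),np.round(up),np.round(lo),"up",np.round(U.mean(0)*1e3)[:2],"lo",np.round(L.mean(0)*1e3)[:2],"w",np.round(np.linalg.norm(U[0]-U[1])*1e3))
c=max(blobs(red(im)),key=cv2.contourArea); b=cv2.boxPoints(cv2.minAreaRect(c)); print("bin",np.round(b).tolist(),np.round(cast(m,b,.065)*1e3)[:,:2].tolist())
# stand base near/far corners by eye come from crop
cr=im[165:275,230:435]; cv2.imwrite("pics/crop1.png",cv2.resize(cr[:,:,::-1],None,fx=3.9,fy=3.9,interpolation=cv2.INTER_CUBIC))
E
```

```text
purple (371, 206, 29, 46) [387. 205.] [382. 251.] up [ 582. -124.] lo [ 498. -124.] w 50.0
purple (321, 204, 26, 47) [334. 204.] [334. 250.] up [582. -19.] lo [498. -23.] w 49.0
purple (263, 203, 27, 46) [276. 203.] [276. 248.] up [581.  93.] lo [499.  96.] w 51.0
purple (494, 56, 53, 62) [511.  60.] [529. 113.] up [ 887. -372.] lo [ 803. -432.] w 81.0
bin [[444.0, 233.0], [531.0, 226.0], [538.0, 315.0], [451.0, 322.0]] [[536.0, -245.0], [555.0, -422.0], [376.0, -432.0], [358.0, -259.0]]
```

View pics/crop1.png

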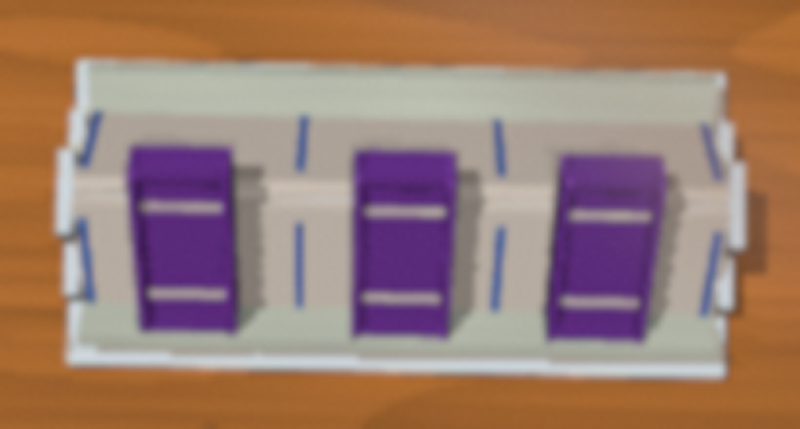

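Run:
```python
from h import *
import pickle
im,m=pickle.load(open("d0.pkl","rb"))["top"]
p=np.array([[70,362],[723,376],[82,62],[724,73]])/3.9+[230,165]
for z in (0,.0387): print(z,np.round(cast(m,p,z)*1e3)[:,:2].tolist())
r=np.array([[80,190],[725,205]])/3.9+[230,165]; print("ridge",np.round(cast(m,r,.076)*1e3)[:,:2].tolist())
im,m=pickle.load(open("d0.pkl","rb"))["scene"]
mk=cv2.morphologyEx(purple(im),cv2.MORPH_CLOSE,np.ones((3,3)))
for c in blobs(mk,100):
    b=cv2.approxPolyDP(c,3,True)[:,0]; print(b.tolist(),np.round(cast(m,b,.1064)*1e3)[:,:2].tolist())
```

```text
0 [[480.0, 159.0], [482.0, -199.0], [648.0, 160.0], [651.0, -199.0]]
0.0387 [[477.0, 154.0], [479.0, -192.0], [639.0, 154.0], [642.0, -192.0]]
ridge [[563.0, 147.0], [564.0, -186.0]]
[[39, 326], [17, 387], [64, 390], [82, 330], [77, 326]] [[839.0, -410.0], [936.0, -380.0], [918.0, -307.0], [823.0, -336.0], [819.0, -348.0]]
[[356, 259], [351, 273], [374, 279], [377, 265]] [[547.0, 76.0], [579.0, 75.0], [578.0, 118.0], [548.0, 117.0]]
[[293, 254], [316, 263], [326, 248], [320, 251], [302, 244], [310, 251], [297, 247]] [[573.0, -41.0], [578.0, 7.0], [541.0, 15.0], [551.0, 6.0], [547.0, -32.0], [557.0, -12.0], [556.0, -39.0]]
[[242, 243], [265, 249], [277, 243], [279, 236], [271, 238], [253, 232], [265, 239], [244, 234]] [[579.0, -142.0], [578.0, -95.0], [559.0, -78.0], [543.0, -80.0], [552.0, -93.0], [549.0, -132.0], [557.0, -103.0], [559.0, -147.0]]
```

The top view shows three purple trays at px (276,225), (334,227) and (385,228) on the stand. The red bin is at (491,275), to the right. The beaker is at (148,150) and the tip box at (496,168). The purple rack at (520,86) and the two grey look-alikes at (273,302) and (203,356) are not part of the job. The three blobs on the stand match the description: 52 mm wide and leaning in the lanes. I'll start with the left tray.

drive_tool(deltas="76 410 -510 -30 0.26; 76 410 -510 -30 0.26; 76 410 -510 -30 0.26; 76 410 -510 -30 0.26; 76 410 -510 -30 0.26; 76 410 -510 -30 0.26; 76 410 -510 -30 0.26; 76 410 -510 -30 0.26; 76 410 -510 -30 0.26; 76 410 -510 -30 0.26; 76 410 -510 -30 0.26; 76 410 -510 -30 0.26")

```text
time_s: 1.3
position: [0.5312, 0.1373, 0.1948]
tcp_rot: [[-1.0, -0.008, -0.001], [-0.008, 1.0, 0.0], [0.001, 0.0, -1.0]]
force: [0.5, 1.6, 0.6]
opening: 0.871
grasp_force: 0.0
```

drive_tool(deltas="76 20 -26 0 0; 76 20 -26 0 0; 76 20 -26 0 0")

```text
time_s: 1.6
position: [0.5501, 0.1125, 0.1945]
tcp_rot: [[-1.0, -0.006, -0.002], [-0.006, 1.0, 0.0], [0.002, 0.0, -1.0]]
force: [-0.6, -0.2, 0.3]
opening: 0.871
grasp_force: 0.0
```

Run:
```python
from rig import bot, imaging
import cv2, numpy as np
cv2.imwrite("pics/w1.png",imaging.capture("wrist")[:,:,::-1])
s=bot.read_state(); print(s["position"])
```

```text
[0.54937047 0.11336133 0.19457487]
```

View pics/w1.png

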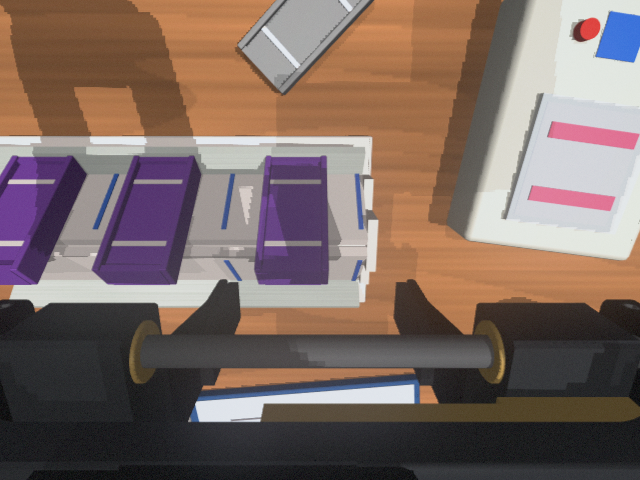

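Wrist view: the left tray's upper end spans columns 256 to 328 at row 283, and the open fingers are just short of it.

Run:
```python
from rig import imaging
from h import *
m=imaging.camera_model("wrist")
print(np.round(cast(m,[[256,283],[328,283]],.1064)*1e3,1).tolist()); print(np.round(cast(m,[[265,157],[327,157]],.1218)*1e3,1).tolist(),np.round(cast(m,[[265,157],[327,157]],.0376)*1e3,1).tolist())
```

```text
[[581.9, 68.3, 106.4], [581.6, 122.0, 106.4]]
[[488.4, 80.4, 121.8], [488.1, 119.4, 121.8]] [[495.9, 68.9, 37.6], [495.5, 121.8, 37.6]]
```

drive_tool(deltas="76 17 -18 0 0; 76 17 -18 -40 0; 76 17 -18 -80 0; 76 17 -18 -107 0; 76 17 -18 -107 0; 76 17 -18 -107 0; 46 17 -18 -107 0; 46 17 -18 -107 0; 46 17 -18 -107 0; 46 17 -18 -107 0")

```text
time_s: 2.65
position: [0.568, 0.0951, 0.0891]
tcp_rot: [[-1.0, -0.008, 0.002], [-0.008, 1.0, -0.0], [-0.002, -0.0, -1.0]]
force: [0.3, -0.8, 0.3]
opening: 0.599
grasp_force: 0.5
```

drive_tool(deltas="40 0 0 0 0; 40 0 0 0 0; 40 0 0 30 0; 40 0 0 60 0; 40 0 0 90 0; 40 25 0 90 0; 40 55 0 90 0; 40 85 0 90 0; 40 108 0 90 0; 40 108 0 90 0; 40 108 0 90 0")

```text
time_s: 3.75
position: [0.6743, 0.0951, 0.1769]
tcp_rot: [[-1.0, -0.008, -0.003], [-0.008, 1.0, 0.0], [0.003, 0.0, -1.0]]
force: [-0.2, -0.8, -1.5]
opening: 0.596
grasp_force: 30.0
```

Run:
```python
from rig import bot, imaging
import cv2, numpy as np
cv2.imwrite("pics/s1.png",imaging.capture("scene")[:,:,::-1])
s=bot.read_state(); print(s["position"],s["grasp_force"])
```

```text
[0.67373498 0.09515891 0.17708032] 29.99575198860839
```

View pics/s1.png

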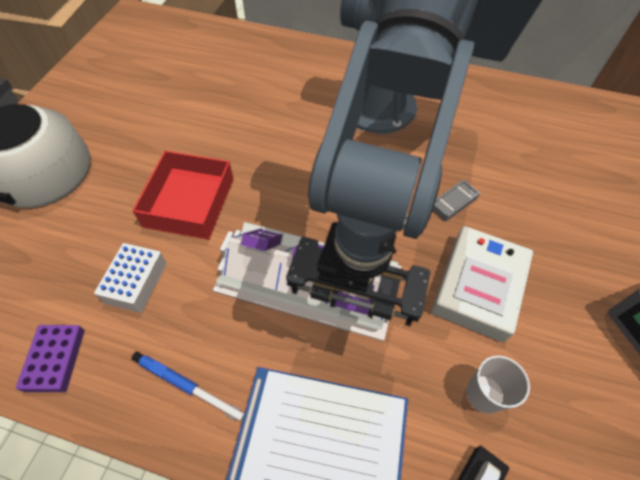

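Run:
```python
from rig import bot, imaging
from h import *
s=bot.read_state(); m=imaging.camera_model("wrist"); im=imaging.capture("wrist")
cv2.imwrite("pics/w2.png",im[:,:,::-1])
T=np.linalg.inv(m["T"]); g=np.array(s["position"])+[0,0,.019]
for th in (60,40,20,0):
    t=np.radians(th);u=np.array([np.sin(t),0,np.cos(t)]);n=np.array([-np.cos(t),0,np.sin(t)])
    for a,b,nm in((-.101,.012,"Tlow"),(.009,.012,"Tup")):
        p=T@np.r_[g+a*u+b*n,1]; print(th,nm,round(m["fx"]*p[0]/p[2]+m["cx"]),round(m["fy"]*p[1]/p[2]+m["cy"]),end="; ")
print()
for c in blobs(purple(im),300): print(cv2.boundingRect(c))
```

```text
60 Tlow 318 97; 60 Tup 317 340; 40 Tlow 318 137; 40 Tup 317 328; 20 Tlow 317 182; 20 Tup 317 315; 0 Tlow 317 228; 0 Tup 317 302; 
(266, 285, 102, 49)
(254, 140, 125, 192)
(66, 0, 137, 108)
(0, 0, 66, 106)
```

View pics/w2.png

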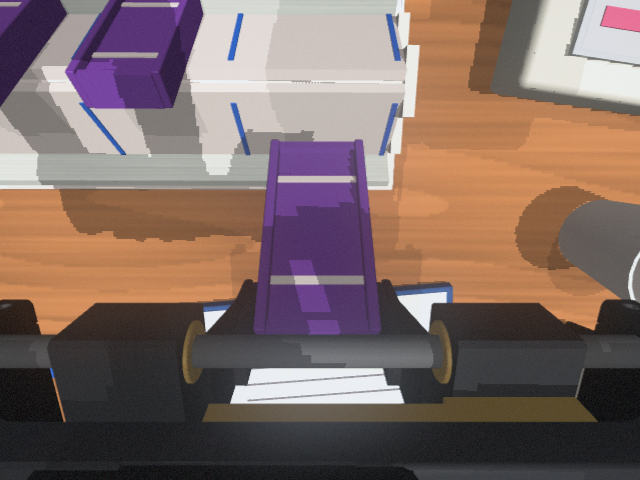

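Wrist view: the held tray's lower edge is at row 140. That corresponds to a 40° lean, so the grip is holding it rigidly. Next I'll set the lower edge in the far notch and swing the tray over.

drive_tool(deltas="40 2 0 -40 0; 40 2 0 -75 0; 40 2 0 -84 0; 40 2 0 -84 0; 40 -4 0 -79 0; 40 -11 0 -74 0; 40 -18 0 -70 0; 40 -25 0 -67 0; 40 -32 0 -64 0; 40 -40 0 -62 0; 40 -47 0 -61 0; 40 -55 0 -61 0")

```text
time_s: 5.05
position: [0.6358, 0.0947, 0.1266]
tcp_rot: [[-0.999, -0.007, 0.039], [-0.007, 1.0, -0.0], [-0.039, -0.001, -0.999]]
force: [16.5, 0.4, 20.4]
opening: 0.597
grasp_force: 30.0
```

```bash
cat > ang.py <<'E'
from rig import bot, imaging
from h import *
from scipy.optimize import brentq
def look(fn=None,ga=.101):
    s=bot.read_state(); m=imaging.camera_model("wrist"); im=imaging.capture("wrist")
    if fn: cv2.imwrite(fn,im[:,:,::-1])
    T=np.linalg.inv(m["T"]); R=np.array(s["tcp_rot"]); g=np.array(s["position"])-R[:,2]*.019
    def row(th):
        t=np.radians(th);u=np.array([np.sin(t),0,np.cos(t)]);n=np.array([-np.cos(t),0,np.sin(t)])
        p=T@np.r_[g-ga*u+.012*n,1]; return m["fy"]*p[1]/p[2]+m["cy"]
    mk=purple(im); bl=[cv2.boundingRect(c) for c in blobs(mk,200)]
    print(np.round(s["position"],4),np.round(s["force"],1),np.round(s["moment"],2),bl,{t:round(row(t)) for t in range(-40,61,20)})
E
python3 -c "
from ang import *; look('pics/w3.png')"
```

```text
[0.6358 0.0947 0.1266] [16.5  0.4 20.4] [ 0.15 -3.14 -0.05] [(267, 291, 100, 43), (364, 275, 15, 50), (255, 266, 16, 58), (272, 217, 90, 65), (0, 20, 21, 59), (3, 11, 179, 173)] {-40: 320, -20: 271, 0: 223, 20: 176, 40: 132, 60: 92}
```

View pics/w3.png

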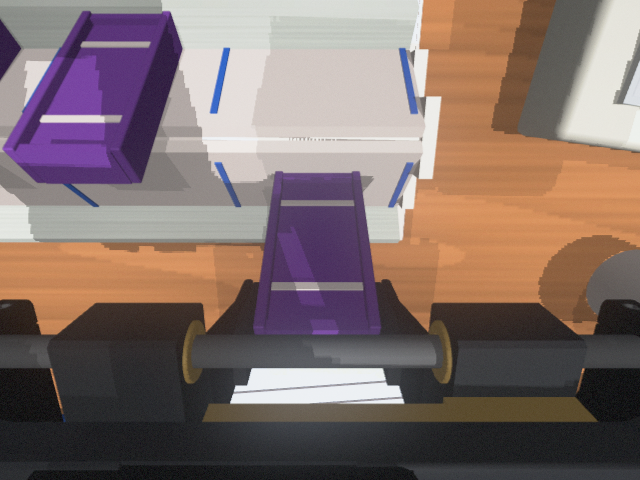

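drive_tool(deltas="40 4 0 -6 0; 40 4 0 -6 0; 40 -4 0 -1 0; 40 -12 0 4 0; 40 -18 0 7 0; 40 -24 0 8 0; 40 -24 0 8 0")

```text
time_s: 5.8
position: [0.6056, 0.0947, 0.1329]
tcp_rot: [[-1.0, -0.008, 0.025], [-0.008, 1.0, -0.001], [-0.025, -0.001, -1.0]]
force: [6.7, -2.1, 16.9]
opening: 0.6
grasp_force: 30.0
```

```bash
python3 -c "
from ang import *; look('pics/w4.png')"
```

```text
[0.6056 0.0947 0.1329] [ 6.7 -2.1 16.9] [-0.05 -1.4  -0.04] [(279, 308, 69, 26), (300, 270, 43, 29), (33, 71, 158, 167), (0, 71, 42, 102)] {-40: 323, -20: 273, 0: 225, 20: 178, 40: 134, 60: 94}
```

drive_tool(deltas="40 -5 0 -8 0; 40 -10 0 -13 0; 40 -15 0 -18 0; 40 -20 0 -23 0; 40 -26 0 -29 0; 40 -33 0 -34 0; 40 -39 0 -40 0; 40 -39 0 -40 0")

```text
time_s: 6.65
position: [0.5569, 0.0951, 0.0855]
tcp_rot: [[-1.0, -0.008, 0.001], [-0.008, 1.0, -0.0], [-0.001, -0.0, -1.0]]
force: [1.8, 0.2, 3.1]
opening: 0.592
grasp_force: 30.0
```

```bash
python3 -c "
from ang import *; look('pics/w5.png')
cv2.imwrite('pics/s5.png',imaging.capture('scene')[:,:,::-1])"
```

```text
[0.5569 0.0951 0.0855] [1.8 0.2 3.1] [-0.01 -0.58  0.02] [(35, 310, 51, 25), (252, 300, 130, 35), (3, 160, 159, 143)] {-40: 326, -20: 276, 0: 228, 20: 181, 40: 137, 60: 97}
```

View pics/w5.png

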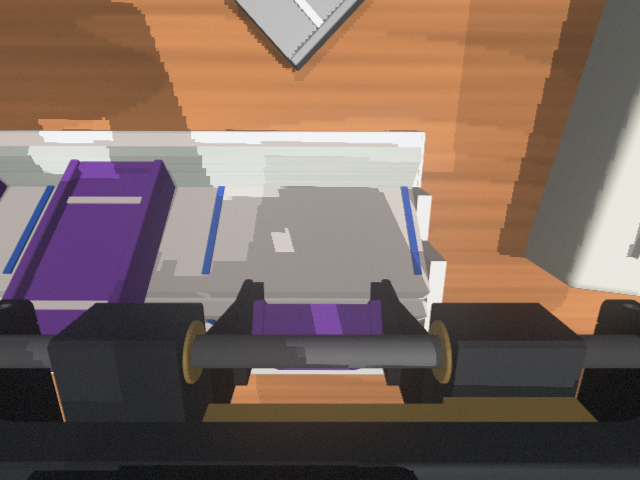

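drive_tool(deltas="76 0 0 0 0; 76 0 0 0 0; 76 0 0 0 0; 76 0 0 40 0; 76 0 0 75 0; 76 0 0 105 0; 76 0 -30 105 0; 76 5 -70 105 0; 76 10 -115 105 0; 76 10 -115 105 0; 76 10 -115 105 0")

```text
time_s: 7.85
position: [0.5667, -0.0206, 0.1896]
tcp_rot: [[-1.0, -0.006, -0.002], [-0.006, 1.0, 0.001], [0.002, 0.001, -1.0]]
force: [-0.7, 1.4, -0.5]
opening: 0.873
grasp_force: 0.0
```

```bash
cat > see.py <<'E'
from rig import bot, imaging
from h import *
import sys
def see(k):
    t=imaging.capture("top"); sc=imaging.capture("scene")
    w=imaging.capture("wrist"); m=imaging.camera_model("wrist"); p=imaging.camera_model("scene")
    a=cv2.resize(sc[215:345,200:410],(800,495),interpolation=cv2.INTER_CUBIC)
    cv2.imwrite(f"pics/see{k}.png",a[:,:,::-1]); cv2.imwrite(f"pics/seew{k}.png",w[:,:,::-1]); cv2.imwrite(f"pics/seet{k}.png",t[:,:,::-1])
    for nm,im in(("scene",sc),("top",t),("wrist",w)):
        h=cv2.cvtColor(im,cv2.COLOR_RGB2HSV); o=cv2.inRange(h,(8,190,170),(20,255,255))
        print(nm,"purple",[cv2.boundingRect(c) for c in blobs(purple(im),60)],"orange",[cv2.boundingRect(c) for c in blobs(o,8)][:12])
    s=bot.read_state(); print(np.round(s["position"],4),s["time_s"])
    return sc,t,w,m,p
E
python3 -c "
from see import *; see(1)"
```

```text
scene purple [(17, 326, 66, 65), (342, 260, 37, 59), (294, 247, 33, 17), (243, 232, 37, 18)] orange []
top purple [(371, 244, 24, 8), (374, 222, 24, 20), (263, 185, 12, 32), (494, 56, 53, 62)] orange [(483, 280, 58, 41)]
wrist purple [(419, 219, 108, 73), (281, 209, 13, 54), (291, 166, 52, 56), (345, 138, 8, 61), (286, 138, 58, 34), (125, 137, 100, 121)] orange []
[ 0.5666 -0.0186  0.1897] 8.0
```

View pics/see1.png

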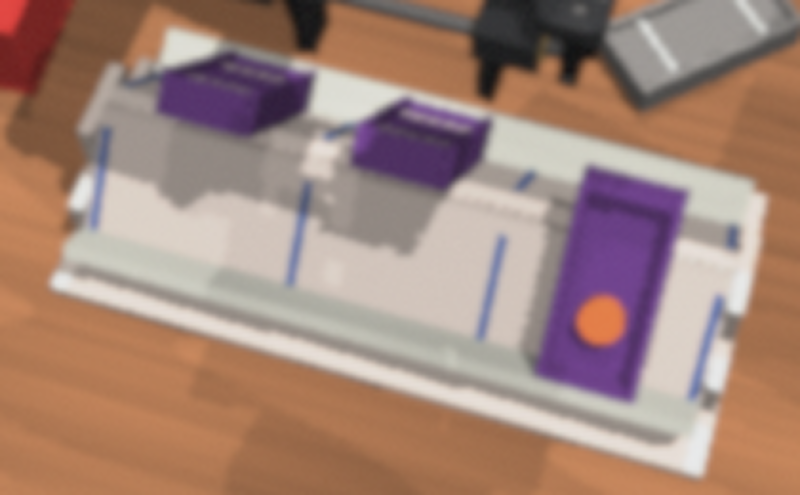

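The left tray is turned over. Its orange boss shows at crop px (600,320), its underside is outward and it sits on the far ledge, so it is sound. Next is the middle tray, using the same sequence.

drive_tool(deltas="76 0 0 -40 0; 76 0 0 -75 0; 76 0 0 -101 0; 76 0 0 -101 0; 40 0 0 -101 0; 40 0 0 -101 0; 40 0 0 -101 0; 40 0 0 -101 0; 40 0 0 -101 0; 40 0 0 -65 0; 40 0 0 -35 0; 40 0 0 -11 0")

```text
time_s: 9.2
position: [0.5676, -0.0201, 0.1808]
tcp_rot: [[-1.0, -0.008, 0.001], [-0.008, 1.0, -0.001], [-0.001, -0.001, -1.0]]
force: [0.4, 0.1, -1.2]
opening: 0.593
grasp_force: 29.9
```

drive_tool(deltas="40 35 0 0 0; 40 75 0 0 0; 40 108 0 0 0; 40 108 0 0 0; 40 108 0 0 0")

```text
time_s: 9.7
position: [0.6748, -0.0199, 0.1783]
tcp_rot: [[-1.0, -0.008, -0.002], [-0.008, 1.0, 0.0], [0.002, 0.0, -1.0]]
force: [-0.9, 0.7, -1.6]
opening: 0.596
grasp_force: 29.9
```

Run:
```python
from ang import *; look('pics/w6.png')
im=cv2.imread('pics/see1.png'); print(cv2.cvtColor(im[310:330:9,590:612:9],cv2.COLOR_BGR2HSV).reshape(-1,3).tolist())
```

```text
[ 0.6748 -0.0199  0.1783] [-0.9  0.7 -1.6] [0.04 0.02 0.03] [(253, 140, 125, 194), (429, 40, 146, 138), (88, 0, 130, 107)] {-40: 327, -20: 276, 0: 228, 20: 182, 40: 137, 60: 97}
[[10, 172, 225], [11, 173, 227], [11, 172, 227], [10, 173, 227], [11, 173, 227], [10, 173, 227], [10, 172, 227], [10, 172, 227], [10, 172, 227]]
```

drive_tool(deltas="40 1 0 -40 0; 40 1 0 -75 0; 40 1 0 -85 0; 40 1 0 -85 0; 40 -5 0 -80 0; 40 -12 0 -75 0; 40 -19 0 -71 0; 40 -26 0 -68 0; 40 -33 0 -65 0; 40 -41 0 -63 0; 40 -48 0 -62 0; 40 -56 0 -62 0")

```text
time_s: 10.95
position: [0.6336, -0.0207, 0.1266]
tcp_rot: [[-0.999, -0.005, 0.037], [-0.005, 1.0, -0.003], [-0.037, -0.003, -0.999]]
force: [16.3, 5.4, 21.4]
opening: 0.596
grasp_force: 30.0
```

drive_tool(deltas="40 4 0 -6 0; 40 4 0 -6 0; 40 -4 0 -1 0; 40 -12 0 4 0; 40 -18 0 7 0; 40 -24 0 8 0; 40 -24 0 8 0")

```text
time_s: 11.65
position: [0.6018, -0.0206, 0.1317]
tcp_rot: [[-1.0, -0.007, 0.019], [-0.007, 1.0, -0.002], [-0.019, -0.003, -1.0]]
force: [5.6, 1.7, 12.1]
opening: 0.597
grasp_force: 30.0
```

```bash
python3 -c "
from ang import *; look('pics/w7.png')"
```

```text
[ 0.6018 -0.0206  0.1317] [ 5.6  1.7 12.1] [ 0.36 -1.27  0.04] [(256, 368, 122, 9), (276, 311, 84, 23), (438, 180, 172, 100), (58, 80, 151, 167)] {-40: 323, -20: 273, 0: 225, 20: 179, 40: 135, 60: 95}
```

Tracking like the first tray. Next I finish the swing, release, rise, and move over the right tray (y ≈ −122).

drive_tool(deltas="40 -5 0 -8 0; 40 -10 0 -13 0; 40 -15 0 -18 0; 40 -20 0 -23 0; 40 -26 0 -29 0; 40 -33 0 -34 0; 40 -37 0 -39 0; 40 -37 0 -39 0")

```text
time_s: 12.5
position: [0.5574, -0.0199, 0.0859]
tcp_rot: [[-1.0, -0.008, -0.001], [-0.008, 1.0, -0.0], [0.001, -0.0, -1.0]]
force: [1.8, -0.9, 3.3]
opening: 0.595
grasp_force: 30.0
```

drive_tool(deltas="76 0 0 0 0; 76 0 0 0 0; 76 0 0 0 0; 76 0 0 40 0; 76 0 0 75 0; 76 0 0 105 0; 76 0 -30 105 0; 76 5 -70 105 0; 76 10 -102 105 0; 76 10 -102 105 0; 76 10 -102 105 0")

```text
time_s: 13.6
position: [0.5676, -0.122, 0.1904]
tcp_rot: [[-1.0, -0.006, -0.002], [-0.006, 1.0, 0.001], [0.002, 0.001, -1.0]]
force: [0.1, 0.6, 0.1]
opening: 0.869
grasp_force: 0.0
```

```bash
sed -i 's/(8,190,170),(20,255,255)/(8,150,190),(16,255,255)/' see.py
python3 - <<'E'
from see import *
sc,t,w,m,p=see(2)
h=cv2.cvtColor(sc,cv2.COLOR_RGB2HSV); cv2.imwrite('pics/x.png',sc[:,:,::-1])
mk=purple(w); 
for c in blobs(mk,200): print(cv2.boundingRect(c),cv2.boxPoints(cv2.minAreaRect(c)).round().tolist())
E
```

```text
scene purple [(17, 326, 66, 65), (342, 260, 37, 59), (285, 245, 35, 58), (243, 234, 37, 16)] orange [(352, 294, 11, 11)]
top purple [(322, 186, 23, 35), (263, 185, 28, 35), (494, 56, 53, 62)] orange [(556, 474, 84, 6), (550, 469, 63, 4), (594, 464, 15, 3), (456, 452, 67, 28), (593, 450, 47, 11), (463, 443, 97, 14), (0, 443, 101, 37), (0, 393, 76, 50), (605, 338, 35, 6), (0, 331, 69, 61), (7, 322, 68, 6), (5, 315, 75, 7)]
wrist purple [(291, 228, 34, 19), (520, 219, 120, 72), (405, 218, 101, 73), (278, 202, 19, 60), (288, 173, 52, 48), (290, 166, 50, 12), (343, 138, 8, 57), (284, 137, 57, 34)] orange [(554, 264, 32, 16)]
[ 0.5676 -0.1205  0.1907] 13.75
(291, 228, 34, 19) [[291.0, 228.0], [324.0, 228.0], [324.0, 246.0], [291.0, 246.0]]
(520, 219, 120, 72) [[505.0, 253.0], [632.0, 203.0], [654.0, 258.0], [527.0, 308.0]]
(405, 218, 101, 73) [[405.0, 290.0], [406.0, 218.0], [505.0, 219.0], [504.0, 291.0]]
(278, 202, 19, 60) [[278.0, 202.0], [296.0, 202.0], [296.0, 261.0], [278.0, 261.0]]
(288, 173, 52, 48) [[288.0, 220.0], [289.0, 172.0], [340.0, 174.0], [338.0, 222.0]]
(284, 137, 57, 34) [[284.0, 170.0], [285.0, 137.0], [340.0, 139.0], [339.0, 172.0]]
```

drive_tool(deltas="76 -1 -1 -40 0; 76 -1 -1 -75 0; 76 -1 -1 -102 0; 76 -1 -1 -102 0; 40 -1 -1 -102 0; 40 -1 -1 -102 0; 40 -1 -1 -102 0; 40 -1 -1 -102 0; 40 -1 -1 -102 0; 40 -1 -1 -66 0; 40 -1 -1 -36 0; 40 -1 -1 -12 0")

```text
time_s: 14.95
position: [0.5676, -0.1231, 0.1808]
tcp_rot: [[-1.0, -0.008, 0.001], [-0.008, 1.0, -0.001], [-0.001, -0.001, -1.0]]
force: [0.9, -0.4, -2.8]
opening: 0.597
grasp_force: 29.9
```

drive_tool(deltas="40 35 0 0 0; 40 75 0 0 0; 40 108 0 0 0; 40 108 0 0 0; 40 108 0 0 0")

```text
time_s: 15.45
position: [0.6748, -0.1227, 0.1783]
tcp_rot: [[-1.0, -0.009, -0.002], [-0.009, 1.0, 0.0], [0.002, 0.0, -1.0]]
force: [0.6, -0.3, -1.8]
opening: 0.598
grasp_force: 29.9
```

Run:
```python
from ang import *; look('pics/w8.png')
im=cv2.imread('pics/x.png'); print(im[284,300],im[278:292:2,300].tolist())
```

```text
[ 0.6748 -0.1227  0.1783] [ 0.6 -0.3 -1.8] [0.   0.04 0.04] [(254, 141, 125, 193), (553, 59, 87, 120), (413, 41, 139, 138)] {-40: 327, -20: 276, 0: 228, 20: 182, 40: 137, 60: 97}
[40 27 36] [[47, 31, 41], [42, 29, 37], [45, 33, 41], [40, 27, 36], [58, 34, 49], [117, 58, 93], [133, 64, 106]]
```

Pixels in the middle tray's recess are dark (about BGR 40,27,36) with no orange, so the middle tray is the faulty one. Next I turn the right tray over.

drive_tool(deltas="40 1 0 -40 0; 40 1 0 -75 0; 40 1 0 -85 0; 40 1 0 -85 0; 40 -5 0 -80 0; 40 -12 0 -75 0; 40 -19 0 -71 0; 40 -26 0 -68 0; 40 -33 0 -65 0; 40 -41 0 -63 0; 40 -48 0 -62 0; 40 -56 0 -62 0")

```text
time_s: 16.7
position: [0.6327, -0.1243, 0.1268]
tcp_rot: [[-0.999, -0.004, 0.035], [-0.005, 1.0, -0.005], [-0.035, -0.005, -0.999]]
force: [15.6, 5.5, 22.2]
opening: 0.595
grasp_force: 30.0
```

drive_tool(deltas="40 4 0 -6 0; 40 4 0 -6 0; 40 -4 0 -1 0; 40 -12 0 4 0; 40 -18 0 7 0; 40 -24 0 8 0; 40 -24 0 8 0")

```text
time_s: 17.4
position: [0.601, -0.1241, 0.1316]
tcp_rot: [[-1.0, -0.007, 0.017], [-0.007, 1.0, -0.004], [-0.017, -0.004, -1.0]]
force: [4.9, 1.4, 12.2]
opening: 0.596
grasp_force: 30.0
```

drive_tool(deltas="40 -5 0 -8 0; 40 -10 0 -13 0; 40 -15 0 -18 0; 40 -20 0 -23 0; 40 -26 0 -29 0; 40 -33 0 -34 0; 40 -37 0 -39 0; 40 -37 0 -39 0")

```text
time_s: 18.2
position: [0.5573, -0.1229, 0.0856]
tcp_rot: [[-1.0, -0.008, -0.002], [-0.008, 1.0, 0.0], [0.002, 0.0, -1.0]]
force: [2.1, -2.2, 2.7]
opening: 0.593
grasp_force: 30.0
```

drive_tool(deltas="76 0 0 0 0; 76 0 0 0 0; 76 0 0 0 0; 76 0 0 40 0; 76 0 0 75 0; 76 0 0 105 0; 76 0 35 105 0; 76 2 70 105 0; 76 2 103 105 0; 76 2 103 105 0; 76 2 103 105 0")

```text
time_s: 19.3
position: [0.5599, -0.0192, 0.1908]
tcp_rot: [[-1.0, -0.01, -0.001], [-0.01, 1.0, -0.0], [0.001, -0.0, -1.0]]
force: [-0.3, -0.2, -0.5]
opening: 0.87
grasp_force: 0.0
```

```bash
python3 -c "
from see import *; see(3)"
```

```text
scene purple [(17, 326, 66, 65), (342, 260, 37, 59), (285, 245, 34, 58), (237, 232, 32, 57)] orange [(352, 294, 11, 11), (245, 264, 11, 11)]
top purple [(263, 185, 12, 31), (494, 56, 53, 62)] orange [(559, 474, 81, 6), (557, 469, 56, 4), (600, 450, 40, 11), (454, 442, 101, 15), (606, 338, 34, 6), (353, 324, 41, 13), (49, 323, 41, 5), (356, 299, 37, 23), (351, 298, 3, 9), (440, 297, 10, 24), (208, 296, 15, 4), (5, 288, 203, 76)]
wrist purple [(154, 272, 68, 24), (286, 265, 54, 32), (168, 264, 39, 15), (422, 227, 105, 70), (281, 226, 14, 36), (128, 226, 78, 33)] orange [(438, 270, 28, 16), (184, 269, 27, 17)]
[ 0.5604 -0.0209  0.1909] 19.45
```

View pics/see3.png

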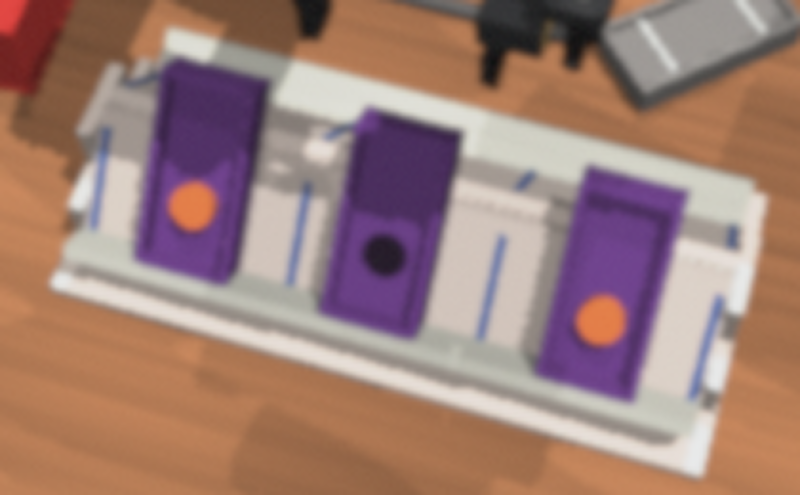

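The picture shows orange bosses at crop px (192,206) and (601,321). The middle tray has only a dark mark at (384,256), so it is the faulty one and goes in the bin.

drive_tool(deltas="76 0 0 -40 0; 76 0 0 -75 0; 76 0 0 -102 0; 76 0 0 -102 0; 40 0 0 -102 0; 40 0 0 -102 0; 40 0 0 -102 0; 40 0 0 -102 0; 40 0 0 -102 0; 40 2 0 -65 0; 40 2 0 -25 0; 40 2 0 15 0")

```text
time_s: 20.65
position: [0.5617, -0.0196, 0.2071]
tcp_rot: [[-1.0, -0.008, -0.002], [-0.008, 1.0, 0.0], [0.002, 0.0, -1.0]]
force: [0.1, -0.0, -1.8]
opening: 0.591
grasp_force: 30.0
```

drive_tool(deltas="40 0 0 40 0; 40 -15 -40 40 0; 40 -33 -85 40 0; 40 -50 -130 40 0; 40 -68 -175 40 0; 40 -85 -220 40 0; 40 -100 -265 40 0; 40 -118 -305 40 0; 40 -120 -320 40 0; 40 -120 -320 40 0; 40 -120 -320 40 0")

```text
time_s: 21.75
position: [0.4424, -0.3385, 0.2458]
tcp_rot: [[-1.0, -0.008, -0.001], [-0.008, 1.0, 0.002], [0.001, 0.002, -1.0]]
force: [0.4, 1.4, -1.8]
opening: 0.596
grasp_force: 30.0
```

Run:
```python
from ang import *; look('pics/w9.png')
im=imaging.capture("scene"); print([cv2.boundingRect(c) for c in blobs(purple(im),60)])
```

```text
[ 0.4424 -0.3385  0.2458] [ 0.4  1.4 -1.8] [0.08 0.07 0.01] [(255, 286, 124, 49)] {-40: 326, -20: 276, 0: 228, 20: 181, 40: 137, 60: 97}
[(17, 326, 66, 65), (342, 260, 37, 59), (237, 231, 32, 57), (144, 104, 31, 65)]
```

drive_tool(deltas="40 0 -1 -40 0; 40 0 -1 -80 0; 40 0 -1 -120 0; 40 0 -1 -150 0; 40 0 -1 -160 0; 40 0 -1 -160 0; 76 0 -1 -160 0; 76 0 -1 -160 0; 76 0 -1 -160 0; 76 0 -1 -160 0; 76 0 -1 -120 0; 76 0 -1 -80 0")

```text
time_s: 23.05
position: [0.4417, -0.3403, 0.1663]
tcp_rot: [[-1.0, -0.008, -0.002], [-0.008, 1.0, 0.002], [0.002, 0.002, -1.0]]
force: [0.0, -0.7, 0.0]
opening: 0.868
grasp_force: 0.0
```

drive_tool(deltas="76 -40 30 60 0; 76 -60 60 80 0; 76 -60 90 90 0; 76 -60 120 90 0; 76 -60 120 90 0; 76 -60 120 90 0")

```text
time_s: 23.65
position: [0.3826, -0.2209, 0.2569]
tcp_rot: [[-1.0, -0.009, 0.001], [-0.009, 1.0, -0.002], [-0.001, -0.002, -1.0]]
force: [1.1, -0.3, 0.5]
opening: 0.874
grasp_force: 0.0
```

Run:
```python
from see import *
sc,t,w,m,p=see(4)
c=max(blobs(red(t)),key=cv2.contourArea); print("red top",cv2.boundingRect(c))
c=max(blobs(red(sc)),key=cv2.contourArea); print("red scene",cv2.boundingRect(c))
for c in blobs(purple(t),100):
    b=cv2.boxPoints(cv2.minAreaRect(c)); print(cv2.boundingRect(c),np.round(cast(imaging.camera_model("top"),b,.025)*1e3)[:,:2].tolist())
```

```text
scene purple [(17, 326, 66, 65), (342, 260, 37, 59), (237, 231, 32, 58), (172, 171, 39, 43)] orange [(352, 294, 11, 11), (246, 264, 10, 11)]
top purple [(474, 258, 25, 24), (373, 199, 28, 24), (263, 185, 28, 35), (494, 56, 53, 62)] orange [(554, 423, 27, 9), (561, 418, 32, 4), (68, 418, 15, 3), (138, 413, 71, 8), (26, 411, 62, 5), (74, 402, 142, 9), (157, 399, 61, 3), (619, 388, 21, 3), (278, 372, 50, 10), (0, 370, 79, 5), (143, 366, 33, 3), (282, 356, 102, 6)]
wrist purple [(388, 379, 51, 24), (184, 199, 54, 95)] orange []
[ 0.3828 -0.222   0.2561] 23.8
red top (445, 227, 88, 62)
red scene (133, 151, 99, 88)
(474, 258, 25, 24) [[490.0, -317.0], [491.0, -367.0], [443.0, -366.0], [442.0, -316.0]]
(373, 199, 28, 24) [[563.0, -103.0], [610.0, -104.0], [609.0, -163.0], [562.0, -161.0]]
(263, 185, 28, 35) [[563.0, 129.0], [637.0, 126.0], [634.0, 70.0], [560.0, 74.0]]
(494, 56, 53, 62) [[912.0, -360.0], [942.0, -442.0], [823.0, -478.0], [793.0, -397.0]]
```

The faulty tray lies inside the bin at about x 0.49, y −0.34. Both sound trays are on the far face with bosses visible in the scene view, and the gripper is clear of everything.

```bash
python3 -c "
from rig import bot; print(bot.hand_in())"
```

```text
the job is handed in; nothing more can be done
None
```

I turned all three trays over: the left and right ones have the orange boss and now lean on the far face, underside outward; the middle one lacked its boss and is in the red bin; I handed the job in at about 24 s.

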